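# Bring the roll-on ball's dish round over the vial

## Robot

A 7-joint arm with a two-finger parallel gripper is mounted at the origin on the work surface. World frame = base frame: x ahead of the robot, y to its left, z up, the work surface at z = 0. Lengths are in mm, angles in degrees, forces in N, time in s.
With the tool pointing down it reaches from about 425 to 1025 mm from the base axis. Payload 9.4 kg.
Tool frame: the origin (TCP) lies at the very end of the fingers, on their centre line; the grasp point (between the pads) lies 19 mm behind it; z points along the fingers, y is the line along which they close (so a half turn about z gives the same grasp; the last joint's range is limited). The gripper opens to 85 mm and grips with 20 to 120 N. Pads are 22 mm wide; open, the fingers measure 114 mm over their backs; the gripper's body (76 mm by 85 mm) begins 54 mm behind the grasp point. The pads swing forward as they close: fully open they stand 13 mm farther back than shut.
Start: joints at [-81.056, 34.337, -0.143, 91.639, 0.103, 54.024, -4.572], TCP at [167.264, 705.441, 231.275] pointing down, gripper open.
Joint ranges: [-147.43, 147.43], [-19.82, 112.94], [-74.19, 73.91], [6.32, 146.72], [-59.91, 239.91], [6.04, 106.73], [-150.56, 150.56]. Speed limits (degrees/s): [127.2, 127.2, 172.46, 172.46, 180, 180, 180].

## Interface

Orientations are given as a 3x3 rotation matrix whose columns are the frame's x, y, z axes.
In Python, from station import r gives the robot as it stands. The module is installed in compiled form; this text tells all that it offers.
- The arm moves only by the shell command python3 -m jog 'ROWS'. ROWS is JSON, a list of rows, each an object with "claw": the finger opening in m, from 0 to 0.0854; "linear": the shift along the tool's x, y, z in m, a list of three; "turn": the turn, a rotation vector about the tool's x, y, z in degrees, a list of three. A call has 1 to 8 rows; each row is the pose to reach, as a shift and turn from the pose commanded when the call began, along the tool's axes at that moment; what a row does not reach only later rows make up. A row lasts 1/10 s, in which the tool goes at most 50 mm and 8.59 degrees, less where a joint would pass 70% of its speed; a pose out of reach is approached as far as the arm can. A call with a gripper value outside its range is refused whole. The fingers move at their own pace and stop on an object; the grip force is fixed at half the most. Time passes only in rows, so rows that repeat a pose let the fingers close. It gives the time, the measured TCP pose, the force, the opening and the grip force at its end, in the units of the state.
- r.get_obs(): the state, without advancing time (a new reading comes with each control period).
- r.camera(name): name is "scene" or "side" or "wrist"; returns a dict with "img" (480x640x3 uint8, blue, green, red), "intrinsics" (3x3 intrinsics, pixels), "rvec" (rotation vector, rad) and "tvec" (3), from world to camera coordinates, as OpenCV has them. Camera axes: x right, y down, z forward; pixel columns grow to the right and rows downward; lengths in mm; the calibration is good to about 2 mm. The wrist camera is an equidistant fisheye: a pixel r from the principal point sees the ray r / f radians off the axis. A picture is of the moment at which its call begins. There is no depth.
- r.close_job(): hands the job in; it is judged then, once.
The state is a dict: "clock": time; "joint_pos": joint angles; "qd": joint speeds; "effort": joint torques, N m; "tcp_pos": TCP position; "eef_rot": TCP orientation; "ft_force": force on the tool from outside, world axes, zero at the start; "ft_torque": the same for the moment, N m; "width": finger opening in mm; "grasp_force": force on a finger pad.
Only numpy, scipy, OpenCV 4.12 (cv2) and the standard library are available. Lean on these libraries where they do the work, as an engineer would, in place of code of your own. Each camera call takes 0.05 s, during which the arm holds its last target. There are 200 camera calls.

## Task

Stand the empty amber vial upright in the bore of the white holder, fully home, and let go of it. Then take the steel dish by its black upright handle, lift it straight up off its stand until its spout is clear above the vial's mouth, and turn it a quarter turn so that the tip of the spout comes over the vial's mouth, about 4 cm above it; the dish stays level and its loose ball in the middle all the way. Finish while holding the dish still and level there with the ball in its middle, touching nothing else; leave the tin, the pill bottle and the two cartons where they are.

Things in the scene. Friction and masses are not known exactly. Their poses are not given: they have to be found in the camera images.
- vial_center (a point): empty open-topped amber glass vial, 30 mm across, 75 mm tall, standing upright on the work surface, 50 g; this point is on its axis half-way up, z along the axis. Its lowest 20 mm go into the bore; take it above its middle (50 mm above its underside, say) so that the fingers clear the holder.
- vial: the same vial; origin at the centre of its underside.
- vial_mouth (a point): centre of the vial's open mouth (25 mm inside), 75 mm above its underside; 81 mm above the work surface once the vial is home in the bore.
- holder: fixed white plastic round holder, 64 mm across, 26 mm tall, on the work surface beside the stand, its axis 84 to 94 mm from the stand's axis, on the stand's left (+y) or right (-y) side; origin under its centre.
- bore (a point): centre of the floor of the holder's upright round bore: 33 mm in diameter, 20 mm deep, floor 6 mm above the work surface.
- stand: fixed low white round stand on which the dish starts, 84 mm across, with a seat 8 mm above the work surface inside a lip 4 mm high; origin under its centre. At the start the dish's spout points along the stand's +x (away from the robot), its handle along -x, within about 0.1 rad.
- dish: round stainless steel dish, 96 mm across, with a straight open spout along its +x and a handle along its -x, about 180 g; origin at the centre of the underside of its foot (62 mm across, 10 mm tall, standing loosely in the stand's seat), z up. Its floor is a shallow cone sloping up 0.12 rad from the middle, with a low rim (27 mm above the origin) that is open at the spout: tilted or jerked too much, the ball runs off the middle.
- dish_middle (a point): middle of the dish's floor, 14 mm above the dish's origin; axes as the dish.
- dish_grip (a point): middle of the dish's handle, an upright black fin 12 mm thick (along the dish's y), 36 mm long (along its x), 36 mm tall, centre 78 mm from the dish's middle and 42 mm above the dish's origin; axes as the dish. Take it from above across its thickness.
- spout_tip (a point): middle of the outer end of the spout's floor, 82 mm from the dish's middle along the dish's +x and 19.5 mm above the dish's origin; the spout is 33 mm wide, its underside 3 mm lower, its side walls 8 mm high.
- ball_center (a point): centre of the loose steel ball, 22 mm in diameter, 35 g, at rest in the middle of the dish (its centre 11 mm above the floor's middle).
- ball: the same ball; its origin turns with it, so use the point at its centre.
- tin: bystander: low round aluminium tin, 52 mm across, 21 mm tall, on the side of the stand opposite to the holder; origin under its centre.
- pillbottle: bystander: white capped pill bottle, 42 mm across, 75 mm tall, on the side of the work surface opposite to the vial.
- carton_a: bystander: upright medicine carton 45 x 75 x 100 mm, beyond the work; origin under its centre.
- carton_b: bystander: flat medicine carton 60 x 120 x 35 mm, beyond the work; origin under its centre.

How it is judged (in metres and radians):
On the way, in this order (a step that is already met when the one before it is completed fails the run):
1. the vial stands home in the bore, let go, with the dish still on its stand (horizontal distance between vial_center and bore below 0.006 m and angle between vial_center's own z axis and vertical below 0.1 rad and height (world z) of vial_center below 0.0475 m and contact force between the fingers and vial below 0.1 N and distance of dish from where it was at the start of the episode below 0.015 m), for 0.2 s.
2. the dish is lifted off its stand, not yet turned, its spout above the height of the vial's mouth and the ball in its middle (height (world z) of spout_tip above 0.086 m and angle between the x axis of dish and the x axis of stand, either way round below 0.4 rad and distance between ball_center and dish_middle below 0.016 m and contact force between the fingers and dish above 1 N and contact force between dish and stand below 0.05 N and contact force between dish and holder below 0.05 N and contact force between dish and vial below 0.05 N and contact force between dish and tin below 0.05 N), for 0.2 s.
At the end, for the whole second after the job is handed in: Vial home and upright in the bore (6 mm, 6 deg), not touched; the fingers alone hold the dish, still, level to 5 deg, a quarter turn from the stand's direction (17 deg), spout tip within 14 mm of the vial's mouth sideways and 1 to 9 cm above it, ball at rest within 11 mm of the middle (horizontal distance between vial_center and bore below 0.006 m and angle between vial_center's own z axis and vertical below 0.1 rad and height (world z) of vial_center below 0.0475 m and contact force between the fingers and vial below 0.1 N and distance between ball_center and dish_middle below 0.016 m and angle between dish_middle's own z axis and vertical below 0.09 rad and contact force between the fingers and dish above 1 N and contact force between dish and stand below 0.05 N and contact force between dish and holder below 0.05 N and contact force between dish and vial below 0.05 N and contact force between dish and tin below 0.05 N and horizontal distance between spout_tip and vial_mouth below 0.014 m and height (world z) of spout_tip between 0.09 and 0.175 m and angle between the x axis of dish and the y axis of stand, either way round below 0.3 rad and linear speed of dish below 0.03 m/s and linear speed of ball below 0.04 m/s); the arm keeps its last pose, push and grip.
It fails at once if the ball leaves the middle of the dish (more than 20 mm off) (horizontal distance between ball_center and dish_middle above 0.02 m).
It fails at once if the dish is tilted by more than about 11 degrees (angle between dish_middle's own z axis and vertical above 0.2 rad).
It fails at once if a bystander is pushed more than 20 mm (distance of any of tin, pillbottle, carton_a, carton_b from where it was at the start of the episode above 0.02 m).
It fails at once if the vial is tipped over (angle between vial_center's own z axis and vertical above 0.6 rad).
It also fails if it takes over 72 s, if anything falls off the work surface, if the arm or the gripper's body presses on something with over 40 N, if the wrist force passes 120 N, or if a joint passes its speed limit or range.

## Working session

There is one attempt and no reset: what is moved stays moved. The work goes in short steps, Python scripts to look and compute and a shell command to move; the robot and the scene stay as the last step left them, time stands still between calls to the robot, and variables do not carry over. Pictures are saved under pics/ and viewed, at most 12 in all, crops included, and the job is handed in when it is done.

```bash
mkdir -p pics; cat > h.py <<'E'
import numpy as np, cv2
from station import r
def ray(c,u,v,fish=False):
    K=np.array(c["intrinsics"]);R=cv2.Rodrigues(np.array(c["rvec"],float))[0];t=np.array(c["tvec"],float).ravel()
    x=(u-K[0,2])/K[0,0];y=(v-K[1,2])/K[1,1]
    if fish:
        th=np.hypot(x,y);s=np.sin(th)/max(th,1e-9);d=np.array([x*s,y*s,np.cos(th)])
    else: d=np.array([x,y,1.])
    return -R.T@t,R.T@d
def plane(c,u,v,z,fish=False):
    o,d=ray(c,u,v,fish);return o+d*(z-o[2])/d[2]
E
python3 - <<'E'
from h import *
for n in("scene","side","wrist"):
    c=r.camera(n);cv2.imwrite(f"pics/{n}0.png",c["img"]);print(n,ray(c,320,240,n=="wrist"),c["intrinsics"])
print(r.get_obs())
E
```

```text
scene (array([1108.89630695, -229.39107592,  682.69877305]), array([-0.63644369,  0.24658062, -0.73086603])) [[519.15389574   0.         321.66006023]
 [  0.         519.15389574 237.8280343 ]
 [  0.           0.           1.        ]]
side (array([190.01308445, 435.61589699, 471.66761771]), array([ 0.55209889, -0.64432584, -0.52919644])) [[435.56166126   0.         321.83339637]
 [  0.         435.56166126 240.1551476 ]
 [  0.           0.           1.        ]]
wrist (array([100.15570422, 721.93349647, 373.51530274]), array([ 0.26021732, -0.06997098, -0.96301143])) [[371.64829954   0.         322.07353189]
 [  0.         371.64829954 241.47916359]
 [  0.           0.           1.        ]]
{'clock': 0.15, 'joint_pos': array([-81.05792037,  34.37437157,  -0.14564864,  91.66846659,
         0.10376942,  54.0261555 ,  -4.57195578]), 'qd': array([-0.01449246, -0.06129114, -0.01273249, -0.18394648, -0.04861083,
       -0.1206614 ,  0.08558343]), 'effort': array([ 3.32490148e-03, -7.76997614e+01,  1.56677898e+00, -2.58234429e+01,
        1.24660161e-02,  6.84601328e-03,  2.99154920e-05]), 'tcp_pos': array([167.16761632, 705.10601219, 230.62260358]), 'eef_rot': array([[-9.73047163e-01,  2.30606146e-01, -1.54206568e-04],
       [ 2.30606164e-01,  9.73046441e-01, -1.19233557e-03],
       [-1.24909759e-04, -1.19575973e-03, -9.99999277e-01]]), 'ft_force': array([-0.33776661, -0.31258725, -0.35895649]), 'ft_torque': array([ 0.01091913,  0.02417432, -0.03359594]), 'grasp_force': 0.0, 'width': 85.17125139991356}
```

View pics/scene0.png

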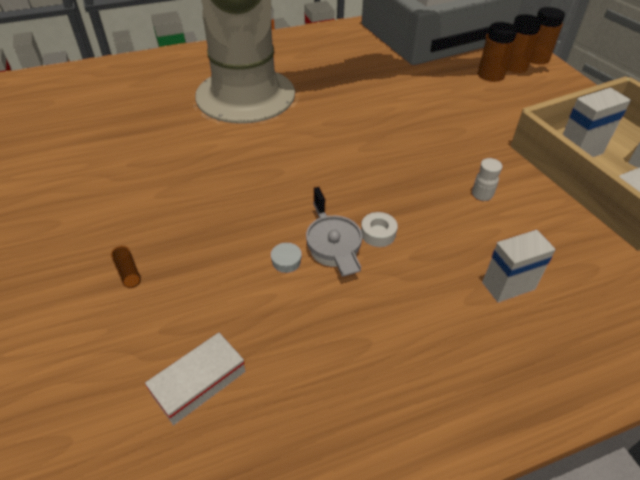

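View pics/side0.png

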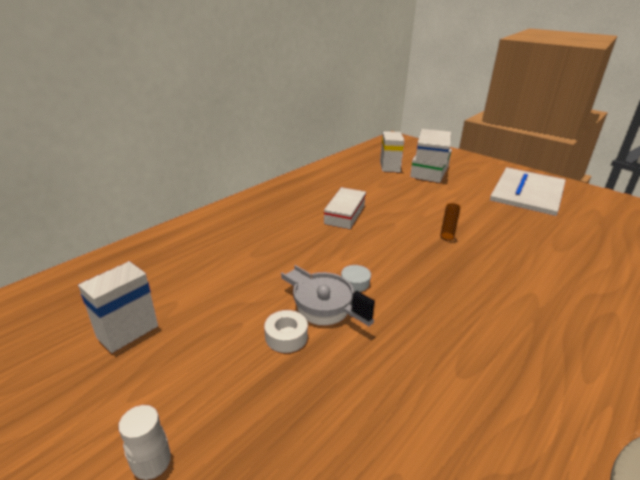

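The scene view shows the vial with its base near (131,282), dish (334,240), ball (334,237), spout (348,265), handle (320,200), holder (379,228), tin (286,257) and pill bottle (487,180). The side view shows the holder at (286,331), handle (363,306) and vial base (449,238).

```bash
python3 - <<'E'
from h import *
s=r.camera("scene");d=r.camera("side");np.set_printoptions(precision=1,suppress=True)
for n,a,b,z in[("vialtop",(121,249),(452,206),75),("vialbase",(131,281),(449,237),2),("holder",(380,224),(286,324),26),("ball",(334,237),(323,291),33),("tin",(286,250),(356,272),21),("handle",(319,191),(364,297),65),("spout",(350,270),(286,277),30),("pill",(489,166),(141,416),75)]:
    print(n,plane(s,*a,z),plane(d,*b,z))
E
```

```text
vialtop [ 489.1 -323.8   75. ] [ 496.8 -325.    75. ]
vialbase [ 493.9 -327.5    2. ] [ 491.8 -330.3    2. ]
holder [537.8 106.4  26. ] [536.9 102.8  26. ]
ball [544.9  14.9  33. ] [542.1  14.1  33. ]
tin [534.3 -69.   21. ] [544.1 -76.9  21. ]
handle [458.4  19.8  65. ] [463.2  14.5  65. ]
spout [620.3  13.   30. ] [614.7  25.3  30. ]
pill [513.2 336.6  75. ] [511.4 337.4  75. ]
```

```bash
cat >> h.py <<'E'
from scipy.spatial.transform import Rotation as Ro
np.set_printoptions(precision=4,suppress=True)
def go(p,yaw):  # yaw: world azimuth (deg) of tool y, tool pointing down
    o=r.get_obs();R=np.array(o["eef_rot"]);a=np.radians(yaw)
    y=np.array([np.cos(a),np.sin(a),0]);z=np.array([0,0,-1.]);T=np.c_[np.cross(y,z),y,z]
    print("at",o["clock"],o["tcp_pos"],"lin",R.T@(np.array(p)-o["tcp_pos"])/1000,"turn",Ro.from_matrix(R.T@T).as_rotvec(degrees=True),"F",o["ft_force"],"w",o["width"])
E
python3 -c "
from h import *
go((560,200,230),0)"
```

```text
at 0.25 [167.2514 705.2291 230.874 ] lin [-0.4987 -0.401   0.0012] turn [-0.0303  0.0319 76.6632] F [-0.0557 -0.868  -0.5119] w 85.54026520916238
```

```bash
python3 -m jog '[{"claw":0.085,"linear":[-0.5,-0.4,0],"turn":[0,0,76.66]},{"claw":0.085,"linear":[-0.5,-0.4,0],"turn":[0,0,76.66]},{"claw":0.085,"linear":[-0.5,-0.4,0],"turn":[0,0,76.66]},{"claw":0.085,"linear":[-0.5,-0.4,0],"turn":[0,0,76.66]},{"claw":0.085,"linear":[-0.5,-0.4,0],"turn":[0,0,76.66]},{"claw":0.085,"linear":[-0.5,-0.4,0],"turn":[0,0,76.66]},{"claw":0.085,"linear":[-0.5,-0.4,0],"turn":[0,0,76.66]},{"claw":0.085,"linear":[-0.5,-0.4,0],"turn":[0,0,76.66]}]'; python3 -c "
from h import *
go((560,200,230),0)"
```

```text
clock: 1.05
tcp_pos: [414.5, 388.6, 231.6]
eef_rot: [[-0.132, 0.991, 0.0], [0.991, 0.132, 0.001], [0.001, 0.0, -1.0]]
ft_force: [1.3, 0.7, -0.5]
width: 84.9
grasp_force: 0.0
at 1.05 [414.4865 388.6336 231.5675] lin [-0.2062  0.1194  0.0015] turn [ 0.0216 -0.0309  7.5666] F [ 1.2739  0.706  -0.4599] w 84.9012283993173
```

```bash
python3 -m jog '[{"claw":0.085,"linear":[-0.2,0.115,0],"turn":[0,0,7.57]},{"claw":0.085,"linear":[-0.2,0.115,0],"turn":[0,0,7.57]},{"claw":0.085,"linear":[-0.2,0.115,0],"turn":[0,0,7.57]},{"claw":0.085,"linear":[-0.72,-0.017,0.03],"turn":[0,0,7.57]},{"claw":0.085,"linear":[-0.72,-0.017,0.03],"turn":[0,0,7.57]},{"claw":0.085,"linear":[-0.72,-0.017,0.03],"turn":[0,0,7.57]},{"claw":0.085,"linear":[-0.72,-0.017,0.03],"turn":[0,0,7.57]},{"claw":0.085,"linear":[-0.72,-0.017,0.03],"turn":[0,0,7.57]}]'; python3 -c "
from h import *
go((493,-327,190),0)"
```

```text
clock: 1.85
tcp_pos: [501.2, 20.3, 218.8]
eef_rot: [[-0.006, 1.0, 0.001], [1.0, 0.006, 0.0], [0.0, 0.001, -1.0]]
ft_force: [0.7, -0.6, -0.3]
width: 85.2
grasp_force: 0.0
at 1.85 [501.1713  20.2777 218.841 ] lin [-0.3472 -0.0104  0.0288] turn [ 0.0313 -0.0075  0.3629] F [ 0.6653 -0.6154 -0.2953] w 85.21808903892335
```

```bash
python3 -m jog '[{"claw":0.085,"linear":[-0.33,-0.01,0.027],"turn":[0,0,0.2]},{"claw":0.085,"linear":[-0.33,-0.01,0.027],"turn":[0,0,0.2]},{"claw":0.085,"linear":[-0.33,-0.01,0.027],"turn":[0,0,0.2]},{"claw":0.085,"linear":[-0.33,-0.01,0.027],"turn":[0,0,0.2]},{"claw":0.085,"linear":[-0.33,-0.01,0.027],"turn":[0,0,0.2]},{"claw":0.085,"linear":[-0.33,-0.01,0.027],"turn":[0,0,0.2]},{"claw":0.085,"linear":[-0.33,-0.01,0.027],"turn":[0,0,0.2]},{"claw":0.085,"linear":[-0.33,-0.01,0.027],"turn":[0,0,0.2]}]';  python3 -m jog '[{"claw":0.085,"linear":[0,0,0],"turn":[0,0,0]},{"claw":0.085,"linear":[0,0,0],"turn":[0,0,0]}]'; python3 -c "
from h import *
c=r.camera('wrist');cv2.imwrite('pics/w1.png',c['img'])
go((493,-327,190),0)"
```

```text
clock: 2.65
tcp_pos: [492.1, -313.4, 191.7]
eef_rot: [[0.004, 1.0, 0.0], [1.0, -0.004, -0.003], [-0.003, 0.0, -1.0]]
ft_force: [-0.3, -0.3, -0.1]
width: 85.2
grasp_force: 0.0
clock: 2.85
tcp_pos: [493.6, -306.6, 191.6]
eef_rot: [[-0.004, 1.0, -0.0], [1.0, 0.004, 0.001], [0.001, -0.0, -1.0]]
ft_force: [0.2, 0.5, 1.1]
width: 84.6
grasp_force: 0.0
at 2.9 [ 493.7144 -306.4025  191.7431] lin [-0.0206 -0.0008  0.0017] turn [-0.0009 -0.0466  0.2479] F [-0.0275 -0.3249  0.0373] w 85.06686448870063
```

View pics/w1.png

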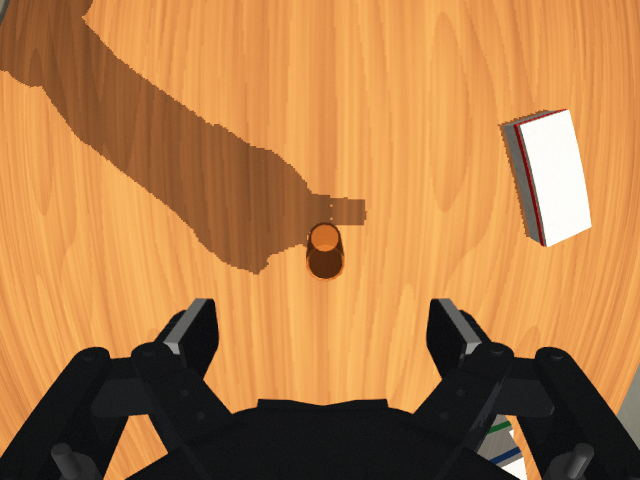

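The vial is seen from above: mouth centre near (324,237), underside around (325,264); both pads are clear either side.

```bash
python3 -c "
from h import *
c=r.camera('wrist');print(plane(c,324,237,75,True),plane(c,325,265,0,True))
p=plane(c,324,237,75,True);go((p[0],p[1],31),0)"
```

```text
[ 495.3431 -306.9576   75.    ] [ 496.8886 -354.9844    0.    ]
at 2.95 [ 493.8048 -306.394   191.8398] lin [-0.0007  0.0015  0.1608] turn [ 0.0073 -0.0371  0.264 ] F [0.3773 0.0573 0.73  ] w 84.67388669723503
```

```bash
python3 -c "
from h import *
c=r.camera('wrist');print(plane(c,325,262,75,True),plane(c,324,237,0,True))
go((495,-330,31),0)"
```

```text
[ 496.2861 -326.1439   75.    ] [ 495.9102 -327.343     0.    ]
at 3.0 [ 493.8591 -306.5359  191.8888] lin [-0.0235  0.001   0.1609] turn [ 0.0151 -0.0251  0.2632] F [0.0091 0.0542 0.47  ] w 85.00313297439241
```

The rays agree: vial at (496,-327).

```bash
python3 -m jog '[{"claw":0.085,"linear":[-0.0205,0.002,0.04],"turn":[0,0,0.26]},{"claw":0.085,"linear":[-0.0205,0.002,0.07],"turn":[0,0,0.26]},{"claw":0.085,"linear":[-0.0205,0.002,0.1],"turn":[0,0,0.26]},{"claw":0.085,"linear":[-0.0205,0.002,0.13],"turn":[0,0,0.26]},{"claw":0.085,"linear":[-0.0205,0.002,0.15],"turn":[0,0,0.26]},{"claw":0.085,"linear":[-0.0205,0.002,0.16],"turn":[0,0,0.26]},{"claw":0.085,"linear":[-0.0205,0.002,0.16],"turn":[0,0,0.26]},{"claw":0.04,"linear":[-0.0205,0.002,0.16],"turn":[0,0,0.26]}]';  python3 -m jog '[{"claw":0.025,"linear":[0,0,0],"turn":[0,0,0]},{"claw":0.02,"linear":[0,0,0],"turn":[0,0,0]},{"claw":0.02,"linear":[0,0,0],"turn":[0,0,0]},{"claw":0.02,"linear":[0,0,0],"turn":[0,0,0]},{"claw":0.02,"linear":[0,0,0],"turn":[0,0,0]},{"claw":0.02,"linear":[0,0,0],"turn":[0,0,0]},{"claw":0.02,"linear":[0,0,0],"turn":[0,0,0]},{"claw":0.02,"linear":[0,0,0],"turn":[0,0,0]}]'; python3 -c "
from h import *
go((537,50,190),0)"
```

```text
clock: 3.8
tcp_pos: [495.9, -328.4, 32.5]
eef_rot: [[0.002, 1.0, 0.001], [1.0, -0.002, -0.0], [-0.0, 0.001, -1.0]]
ft_force: [0.7, 0.4, -0.5]
width: 72.8
grasp_force: 0.0
clock: 4.6
tcp_pos: [495.9, -328.7, 32.9]
eef_rot: [[0.002, 1.0, 0.001], [1.0, -0.002, -0.001], [-0.001, 0.001, -1.0]]
ft_force: [-0.8, 1.2, 7.3]
width: 28.4
grasp_force: 58.8
at 4.6 [ 495.8721 -328.6826   32.8561] lin [ 0.3787  0.0405 -0.1573] turn [ 0.0846  0.0289 -0.1304] F [-0.8359  1.1938  7.3261] w 28.352125509886864
```

```bash
python3 -m jog '[{"claw":0.02,"linear":[0,0,-0.02],"turn":[0,0,0]},{"claw":0.02,"linear":[0,0,-0.06],"turn":[0,0,0]},{"claw":0.02,"linear":[0,0,-0.1],"turn":[0,0,0]},{"claw":0.02,"linear":[0.03,0.003,-0.14],"turn":[0,0,0]},{"claw":0.02,"linear":[0.07,0.008,-0.157],"turn":[0,0,0]},{"claw":0.02,"linear":[0.11,0.012,-0.157],"turn":[0,0,0]},{"claw":0.02,"linear":[0.15,0.016,-0.157],"turn":[0,0,0]},{"claw":0.02,"linear":[0.19,0.02,-0.157],"turn":[0,0,0]}]';  python3 -m jog '[{"claw":0.02,"linear":[0.04,0.004,0],"turn":[0,0,0]},{"claw":0.02,"linear":[0.08,0.008,0],"turn":[0,0,0]},{"claw":0.02,"linear":[0.12,0.012,0],"turn":[0,0,0]},{"claw":0.02,"linear":[0.16,0.016,0],"turn":[0,0,0]},{"claw":0.02,"linear":[0.2,0.02,0],"turn":[0,0,0]},{"claw":0.02,"linear":[0.225,0.02,0],"turn":[0,0,0]},{"claw":0.02,"linear":[0.24,0.02,0],"turn":[0,0,0]},{"claw":0.02,"linear":[0.243,0.02,0],"turn":[0,0,0]}]';python3 -m jog '[{"claw":0.02,"linear":[0,0,0],"turn":[0,0,0]},{"claw":0.02,"linear":[0,0,0],"turn":[0,0,0]},{"claw":0.02,"linear":[0,0,0],"turn":[0,0,0]},{"claw":0.02,"linear":[0,0,0],"turn":[0,0,0]}]'; python3 -c "
from h import *
c=r.camera('wrist');cv2.imwrite('pics/w2.png',c['img']);np.savez('w2.npz',**{k:np.array(v) for k,v in c.items()})
go((537,104,190),0)"
```

```text
clock: 5.4
tcp_pos: [515.9, -136.9, 189.5]
eef_rot: [[0.002, 1.0, 0.001], [1.0, -0.002, 0.0], [0.0, 0.001, -1.0]]
ft_force: [0.2, 0.9, 0.4]
width: 28.6
grasp_force: 59.2
clock: 6.2
tcp_pos: [536.1, 106.0, 188.8]
eef_rot: [[-0.0, 1.0, 0.0], [1.0, 0.0, 0.0], [0.0, 0.0, -1.0]]
ft_force: [0.1, -0.8, -1.0]
width: 28.9
grasp_force: 59.2
clock: 6.6
tcp_pos: [536.4, 103.3, 188.9]
eef_rot: [[0.004, 1.0, 0.0], [1.0, -0.004, -0.0], [-0.0, 0.0, -1.0]]
ft_force: [0.1, -0.1, -1.0]
width: 28.6
grasp_force: 59.2
at 6.65 [536.4306 103.5163 188.8498] lin [ 0.0005  0.0006 -0.0012] turn [ 0.0089  0.0048 -0.2089] F [ 0.6157 -0.3456  0.0732] w 28.52235442335275
```

View pics/w2.png

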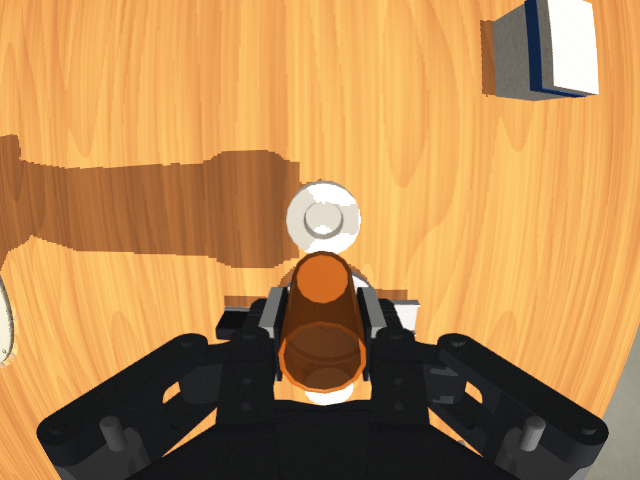

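The holder's top ring is centred near (323,218), bore about (323,217). The vial in the hand: underside about (322,279), mouth about (323,357).

```bash
python3 -c "
from h import *
c=dict(np.load('w2.npz'));im=c['img'].astype(int)
m=((im.min(2)>120)&(im.max(2)-im.min(2)<45)).astype(np.uint8);m[:170]=0;m[255:]=0;m[:,:280]=0;m[:,370:]=0
k=cv2.findContours(m,0,2)[0];k=max(k,key=cv2.contourArea);(u,v),rad=cv2.minEnclosingCircle(k);print(u,v,rad,cv2.fitEllipse(k))
print(plane(c,u,v,20,True),plane(c,u,v-rad,13,True),plane(c,u,v+rad,26,True),plane(c,u-rad,v,24,True),plane(c,u+rad,v,24,True))
print('bore rim',plane(c,323,217,26,True), 'vial base',plane(c,322,279,156,True),'mouth',plane(c,323,354,231,True))
"
```

```text
323.40057373046875 218.01165771484375 37.77326965332031 ((323.24658203125, 217.89991760253906), (73.02544403076172, 73.58769226074219), 129.2670440673828)
[537.7912 105.3045  20.    ] [537.9415 137.1045  13.    ] [537.6509  73.1914  26.    ] [505.6786 106.3919  24.    ] [569.9068 106.1017  24.    ]
bore rim [537.4431 107.4857  26.    ] vial base [536.6318 103.306  156.    ] mouth [536.9979 107.1249 231.    ]
```

```bash
python3 -c "
from h import *
im=cv2.imread('pics/w2.png')[170:320,260:390];cv2.imwrite('pics/w2c.png',cv2.resize(im,None,fx=4,fy=4,interpolation=cv2.INTER_CUBIC))"
```

```text
(no output)
```

View pics/w2c.png

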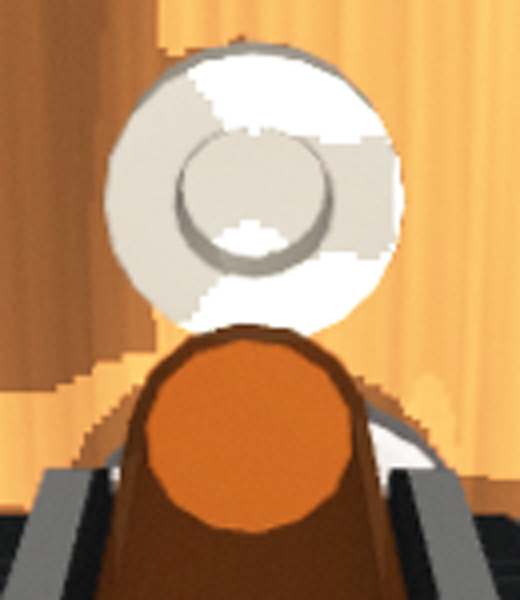

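The crop shows the bore rim at columns 176–332, rows 127–277, so centre (323.4,220.4) in the image; the vial's floor is centred at (322.4,278.5).

```bash
python3 -c "
from h import *
c=dict(np.load('w2.npz'))
f=lambda a,b,z:plane(c,260+a/4,170+b/4,z,True)
print('bore',(f(254,127,26)+f(254,277,26))/2,(f(176,202,26)+f(332,202,26))/2)
print('ringtop',f(254,53,26))
print('vialfloor',(f(250,337,158)+f(250,532,158))/2, f(250,337,158)-f(250,532,158),f(250,324,156))
go((537.5,105,120),0)"
```

```text
bore [537.8525 104.2793  26.    ] [537.8553 104.4803  26.    ]
ringtop [537.9763 136.0666  26.    ]
vialfloor [536.8874 103.9591 158.    ] [ 0.1145 26.4539  0.    ] [536.951  118.2341 156.    ]
at 6.65 [536.4306 103.5163 188.8498] lin [0.0015 0.0011 0.0688] turn [ 0.0089  0.0048 -0.2089] F [ 0.6157 -0.3456  0.0732] w 28.52235442335275
```

```bash
python3 -m jog '[{"claw":0.02,"linear":[0.0006,0.001,0.03],"turn":[0,0,0]},{"claw":0.02,"linear":[0.0006,0.001,0.06],"turn":[0,0,0]},{"claw":0.02,"linear":[0.0006,0.001,0.09],"turn":[0,0,0]},{"claw":0.02,"linear":[0.0006,0.001,0.11],"turn":[0,0,0]},{"claw":0.02,"linear":[0.0006,0.001,0.12],"turn":[0,0,0]},{"claw":0.02,"linear":[0.0006,0.001,0.122],"turn":[0,0,0]},{"claw":0.02,"linear":[0.0006,0.001,0.122],"turn":[0,0,0]},{"claw":0.02,"linear":[0.0006,0.001,0.122],"turn":[0,0,0]}]'; python3 -m jog '[{"claw":0.02,"linear":[0,0,0.004],"turn":[0,0,0]},{"claw":0.02,"linear":[0,0,0.008],"turn":[0,0,0]},{"claw":0.02,"linear":[0,0,0.012],"turn":[0,0,0]},{"claw":0.02,"linear":[0,0,0.012],"turn":[0,0,0]}]';python3 -c "
from h import *
go((537.5,105,39),0)"
```

```text
clock: 7.45
tcp_pos: [537.9, 105.1, 67.7]
eef_rot: [[0.002, 1.0, 0.002], [1.0, -0.002, 0.0], [0.0, 0.002, -1.0]]
ft_force: [-0.0, 0.5, -0.8]
width: 28.5
grasp_force: 59.2
clock: 7.85
tcp_pos: [537.5, 105.0, 54.7]
eef_rot: [[0.002, 1.0, 0.0], [1.0, -0.002, 0.0], [0.0, 0.0, -1.0]]
ft_force: [0.0, 0.3, 4.2]
width: 28.4
grasp_force: 59.6
at 7.85 [537.4843 105.0273  54.7016] lin [-0.      0.      0.0157] turn [ 0.017  -0.009  -0.1305] F [0.0134 0.3193 4.2056] w 28.363143800281847
```

```bash
python3 -m jog '[{"claw":0.02,"linear":[0,0,0.002],"turn":[0,0,0]},{"claw":0.02,"linear":[0,0,0.004],"turn":[0,0,0]},{"claw":0.02,"linear":[0,0,0.004],"turn":[0,0,0]}]';python3 -c "
from h import *
go((537.5,105,39),0)
c=r.camera('side');cv2.imwrite('pics/s2.png',cv2.resize(c['img'][200:400,200:400],None,fx=3,fy=3,interpolation=cv2.INTER_CUBIC))"
```

```text
clock: 8.15
tcp_pos: [537.8, 104.3, 51.9]
eef_rot: [[0.003, 1.0, 0.002], [1.0, -0.003, 0.0], [0.0, 0.002, -1.0]]
ft_force: [0.3, -3.4, 1.7]
width: 28.8
grasp_force: 60.4
at 8.15 [537.7545 104.2587  51.8698] lin [ 0.0007 -0.0003  0.0129] turn [ 0.0934 -0.0071 -0.1828] F [ 0.2508 -3.3508  1.7393] w 28.7610266806545
```

View pics/s2.png

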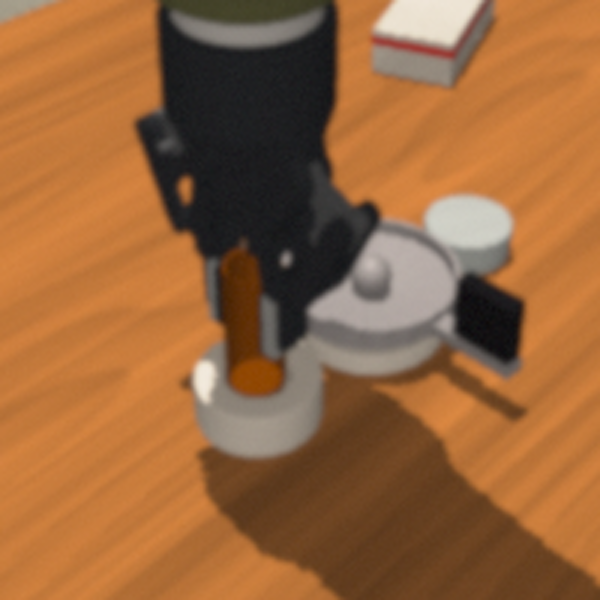

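The vial's foot sits at the bore's mouth (257,378 in the crop); a light sideways force of −3 N in y says ease a little toward −y while going down.

```bash
python3 -m jog '[{"claw":0.02,"linear":[-0.0007,0,0],"turn":[0,0,0]},{"claw":0.02,"linear":[-0.0007,0,0.002],"turn":[0,0,0]},{"claw":0.02,"linear":[-0.0007,0,0.004],"turn":[0,0,0]},{"claw":0.02,"linear":[-0.0007,0,0.004],"turn":[0,0,0]}]';python3 -m jog '[{"claw":0.02,"linear":[0,0,0.002],"turn":[0,0,0]},{"claw":0.02,"linear":[0,0,0.004],"turn":[0,0,0]},{"claw":0.02,"linear":[0,0,0.004],"turn":[0,0,0]},{"claw":0.02,"linear":[0,0,0.004],"turn":[0,0,0]}]';python3 -c "
from h import *
go((537.5,105,39),0)"
```

```text
clock: 8.6
tcp_pos: [537.6, 104.0, 46.2]
eef_rot: [[0.002, 1.0, 0.0], [1.0, -0.002, -0.001], [-0.001, 0.0, -1.0]]
ft_force: [2.3, -4.1, -2.8]
width: 28.6
grasp_force: 60.0
clock: 9.0
tcp_pos: [537.6, 104.0, 42.4]
eef_rot: [[0.003, 1.0, 0.0], [1.0, -0.003, -0.0], [-0.0, 0.0, -1.0]]
ft_force: [2.5, -4.5, -0.9]
width: 28.3
grasp_force: 60.1
at 9.0 [537.5968 103.9901  42.447 ] lin [ 0.001  -0.0001  0.0034] turn [ 0.0224  0.0272 -0.1439] F [ 2.5419 -4.492  -0.8957] w 28.270783852718136
```

Sliding in; last few millimetres.

```bash
python3 -m jog '[{"claw":0.02,"linear":[-0.0005,0.0002,0.001],"turn":[0,0,0]},{"claw":0.02,"linear":[-0.0005,0.0002,0.002],"turn":[0,0,0]},{"claw":0.02,"linear":[-0.0005,0.0002,0.003],"turn":[0,0,0]},{"claw":0.02,"linear":[-0.0005,0.0002,0.004],"turn":[0,0,0]},{"claw":0.02,"linear":[-0.0005,0.0002,0.004],"turn":[0,0,0]}]';python3 -c "
from h import *
go((537.5,105,39),0)"
```

```text
clock: 9.5
tcp_pos: [537.6, 103.8, 38.9]
eef_rot: [[0.002, 1.0, 0.0], [1.0, -0.002, 0.0], [0.0, 0.0, -1.0]]
ft_force: [1.7, -4.2, 4.6]
width: 28.5
grasp_force: 60.5
at 9.5 [537.6065 103.8205  38.8773] lin [ 0.0012 -0.0001 -0.0001] turn [ 0.0129 -0.0062 -0.1279] F [ 1.7499 -4.2402  4.6153] w 28.483701161084007
```

```bash
python3 -m jog '[{"claw":0.03,"linear":[0,0,0],"turn":[0,0,0]},{"claw":0.035,"linear":[0,0,0],"turn":[0,0,0]},{"claw":0.045,"linear":[0,0,0],"turn":[0,0,0]},{"claw":0.06,"linear":[0,0,0],"turn":[0,0,0]},{"claw":0.07,"linear":[0,0,0],"turn":[0,0,0]},{"claw":0.07,"linear":[0,0,0],"turn":[0,0,0]},{"claw":0.07,"linear":[0,0,0],"turn":[0,0,0]},{"claw":0.07,"linear":[0,0,0],"turn":[0,0,0]}]'; python3 -m jog '[{"claw":0.07,"linear":[0,0,-0.02],"turn":[0,0,0]},{"claw":0.07,"linear":[0,0,-0.05],"turn":[0,0,0]},{"claw":0.07,"linear":[0,0,-0.09],"turn":[0,0,0]},{"claw":0.07,"linear":[0,0,-0.12],"turn":[0,0,0]},{"claw":0.07,"linear":[0,0,-0.15],"turn":[0,0,0]},{"claw":0.07,"linear":[0,0,-0.16],"turn":[0,0,0]},{"claw":0.07,"linear":[0,0,-0.16],"turn":[0,0,0]},{"claw":0.07,"linear":[0,0,-0.16],"turn":[0,0,0]}]';python3 -c "
from h import *
go((467,17,200),-90)
c=r.camera('wrist');cv2.imwrite('pics/w3.png',c['img']);np.savez('w3.npz',**{k:np.array(v) for k,v in c.items()})"
```

```text
clock: 10.3
tcp_pos: [537.5, 103.9, 38.7]
eef_rot: [[0.002, 1.0, -0.0], [1.0, -0.002, 0.0], [0.0, -0.0, -1.0]]
ft_force: [0.0, 0.5, 0.2]
width: 70.2
grasp_force: 0.0
clock: 11.1
tcp_pos: [537.0, 104.0, 197.9]
eef_rot: [[0.002, 1.0, -0.001], [1.0, -0.002, -0.0], [-0.0, -0.001, -1.0]]
ft_force: [0.2, -0.6, 0.3]
width: 69.6
grasp_force: 0.0
at 11.1 [537.0004 103.997  197.8957] lin [-0.0871 -0.0698 -0.002 ] turn [-0.0382  0.0471 89.8986] F [ 0.1517 -0.55    0.2739] w 69.59094988034158
```

View pics/w3.png

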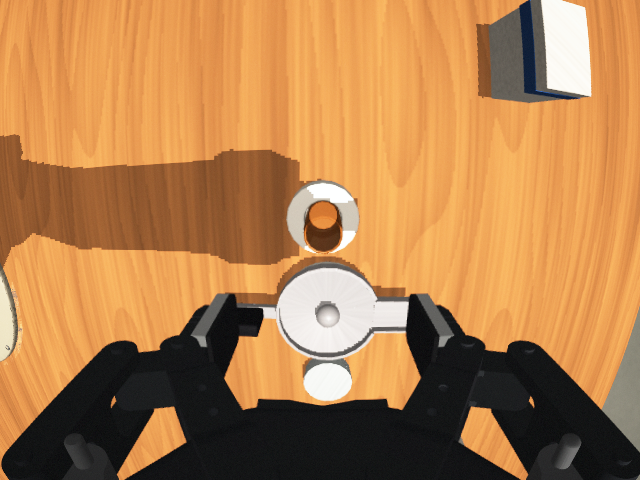

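The vial stands in the bore (floor 323,214; mouth 323,236), dish ball at (328,315), undisturbed. Now over the handle with the tool turned.

```bash
python3 -m jog '[{"claw":0.07,"linear":[-0.08,-0.07,0],"turn":[0,0,89.9]},{"claw":0.07,"linear":[-0.087,-0.07,0],"turn":[0,0,89.9]},{"claw":0.07,"linear":[-0.087,-0.07,0],"turn":[0,0,89.9]},{"claw":0.07,"linear":[-0.087,-0.07,0],"turn":[0,0,89.9]},{"claw":0.07,"linear":[-0.087,-0.07,0],"turn":[0,0,89.9]},{"claw":0.07,"linear":[-0.087,-0.07,0],"turn":[0,0,89.9]},{"claw":0.07,"linear":[-0.087,-0.07,0],"turn":[0,0,89.9]},{"claw":0.07,"linear":[-0.087,-0.07,0],"turn":[0,0,89.9]}]'; python3 -c "
from h import *
c=dict(np.load('w3.npz'));print('mouth',plane(c,323,236,81,True),'floor',plane(c,323,214,8,True),'ball',plane(c,328,315,33,True))
go((467,17,180),-90)"
```

```text
clock: 11.95
tcp_pos: [466.7, 16.8, 197.6]
eef_rot: [[0.935, 0.354, -0.002], [0.354, -0.935, -0.001], [-0.002, 0.001, -1.0]]
ft_force: [0.4, -0.2, -0.5]
width: 70.1
grasp_force: 0.0
mouth [537.7883 104.044   81.    ] floor [537.877  105.2228   8.    ] ball [542.3207  15.436   33.    ]
at 11.95 [466.7219  16.7708 197.5889] lin [ 0.0004 -0.0001  0.0176] turn [ 0.0525  0.1263 20.7468] F [ 0.4049 -0.216  -0.487 ] w 70.0664527667767
```

```bash
python3 -m jog '[{"claw":0.07,"linear":[0,0,0],"turn":[0,0,20.7]},{"claw":0.07,"linear":[0,0,0],"turn":[0,0,20.7]},{"claw":0.07,"linear":[0,0,0],"turn":[0,0,20.7]},{"claw":0.07,"linear":[0,0,0],"turn":[0,0,20.7]},{"claw":0.07,"linear":[0,0,0],"turn":[0,0,20.7]},{"claw":0.07,"linear":[0,0,0],"turn":[0,0,20.7]},{"claw":0.07,"linear":[0,0,0],"turn":[0,0,20.7]}]'; python3 -c "
from h import *
go((467,17,180),-90)
c=r.camera('wrist');cv2.imwrite('pics/w4.png',c['img']);np.savez('w4.npz',**{k:np.array(v) for k,v in c.items()})"
```

```text
clock: 12.65
tcp_pos: [467.3, 16.9, 198.6]
eef_rot: [[1.0, 0.008, -0.0], [0.008, -1.0, -0.0], [-0.0, 0.0, -1.0]]
ft_force: [0.2, -0.8, 0.6]
width: 69.7
grasp_force: 0.0
at 12.65 [467.2999  16.8644 198.6394] lin [-0.0003 -0.0001  0.0186] turn [0.0007 0.0067 0.4649] F [ 0.2218 -0.7714  0.5754] w 69.7056587247105
```

View pics/w4.png

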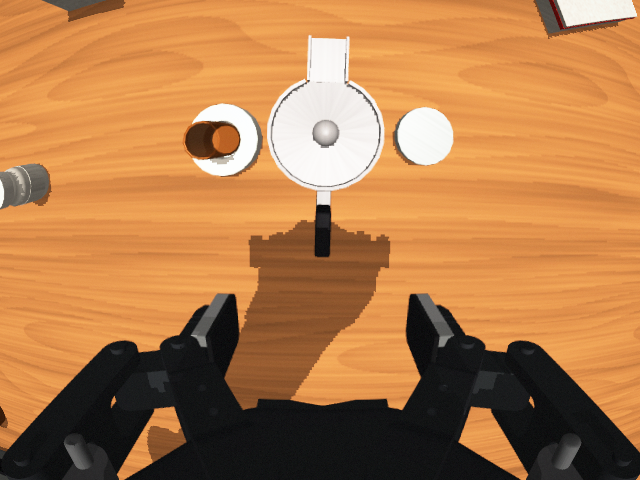

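The fin appears at columns 314–331, rows 205–257 (top face roughly 228–257); ball at (326,132), spout end at (329,38).

```bash
python3 -c "
from h import *
c=dict(np.load('w4.npz'))
m=(c['img'].max(2)<60).astype(np.uint8);m[:195]=0;m[265:]=0;m[:,:300]=0;m[:,345:]=0
for v in (212,224,232,240,250,254):
    u=np.where(m[v])[0];print(v,u.min(),u.max(),plane(c,u.mean(),v,68,True))
v=np.where(m.any(1))[0];print(v.min(),v.max(),plane(c,323,v.max()+.5,68,True),plane(c,323,v.min(),32,True))
print('ball',plane(c,326,132,33,True),'spout',plane(c,328.5,38,35.5,True))
go((464,17,180),-90)"
```

```text
212 316 330 [482.0514  16.8339  68.    ]
224 315 330 [472.7948  17.1385  68.    ]
232 315 329 [466.5458  17.4709  68.    ]
240 315 329 [460.23    17.4248  68.    ]
250 315 329 [452.2265  17.3664  68.    ]
254 315 329 [448.9883  17.3428  68.    ]
205 256 [446.9586  16.5531  68.    ] [480.8782  16.7053  32.    ]
ball [542.3031  14.7261  33.    ] spout [621.7957  13.3034  35.5   ]
at 12.7 [467.3298  16.885  198.7092] lin [-0.0033 -0.0001  0.0187] turn [-0.0058 -0.0016  0.4516] F [ 0.6403 -0.1695  0.6321] w 69.99123840693922
```

```bash
python3 -m jog '[{"claw":0.06,"linear":[-0.0013,-0.0003,0.03],"turn":[0,0,2]},{"claw":0.06,"linear":[-0.0013,-0.0003,0.06],"turn":[0,0,2]},{"claw":0.06,"linear":[-0.0013,-0.0003,0.09],"turn":[0,0,2]},{"claw":0.06,"linear":[-0.0013,-0.0003,0.12],"turn":[0,0,2]},{"claw":0.06,"linear":[-0.0013,-0.0003,0.145],"turn":[0,0,2]},{"claw":0.05,"linear":[-0.0013,-0.0003,0.16],"turn":[0,0,2]},{"claw":0.05,"linear":[-0.0013,-0.0003,0.1655],"turn":[0,0,2]},{"claw":0.05,"linear":[-0.0013,-0.0003,0.1655],"turn":[0,0,2]}]'; python3 -m jog '[{"claw":0.04,"linear":[0,0,0],"turn":[0,0,0]},{"claw":0.03,"linear":[0,0,0],"turn":[0,0,0]},{"claw":0.022,"linear":[0,0,0],"turn":[0,0,0]},{"claw":0.018,"linear":[0,0,0],"turn":[0,0,0]},{"claw":0.018,"linear":[0,0,0],"turn":[0,0,0]},{"claw":0.018,"linear":[0,0,0],"turn":[0,0,0]}]'; python3 -c "
from h import *
go((466,17.2,33),-91.5)
c=r.camera('wrist');cv2.imwrite('pics/w5.png',c['img']);np.savez('w5.npz',**{k:np.array(v) for k,v in c.items()})"
```

```text
clock: 13.5
tcp_pos: [465.9, 16.9, 32.7]
eef_rot: [[1.0, -0.028, -0.001], [-0.028, -1.0, 0.0], [-0.001, -0.0, -1.0]]
ft_force: [0.6, -0.6, 0.4]
width: 49.9
grasp_force: 0.0
clock: 14.1
tcp_pos: [466.1, 17.4, 33.4]
eef_rot: [[1.0, -0.027, 0.0], [-0.027, -1.0, 0.0], [0.0, -0.0, -1.0]]
ft_force: [0.5, -0.7, 0.7]
width: 18.1
grasp_force: 0.0
at 14.1 [466.1367  17.4349  33.3595] lin [-0.0001  0.0002  0.0004] turn [-0.0018 -0.0151 -0.0599] F [ 0.4662 -0.727   0.7198] w 18.060152521497123
```

View pics/w5.png

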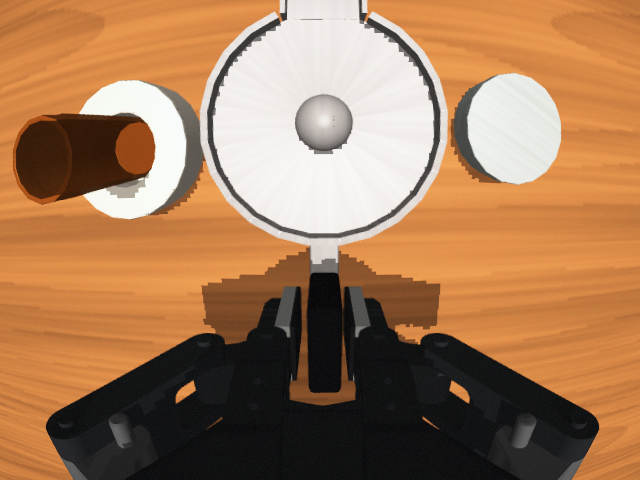

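The fin (column 324) stands centred between the pads (298 and 347), ball in the middle (323,123). Close and lift slowly a little.

```bash
python3 -m jog '[{"claw":0.016,"linear":[0,0,0],"turn":[0,0,0]},{"claw":0.014,"linear":[0,0,0],"turn":[0,0,0]},{"claw":0.013,"linear":[0,0,0],"turn":[0,0,0]},{"claw":0.012,"linear":[0,0,0],"turn":[0,0,0]},{"claw":0.011,"linear":[0,0,0],"turn":[0,0,0]},{"claw":0.008,"linear":[0,0,0],"turn":[0,0,0]},{"claw":0.004,"linear":[0,0,0],"turn":[0,0,0]},{"claw":0.004,"linear":[0,0,0],"turn":[0,0,0]}]'; python3 -m jog '[{"claw":0.004,"linear":[0,0,0],"turn":[0,0,0]},{"claw":0.004,"linear":[0,0,-0.001],"turn":[0,0,0]},{"claw":0.004,"linear":[0,0,-0.002],"turn":[0,0,0]},{"claw":0.004,"linear":[0,0,-0.003],"turn":[0,0,0]},{"claw":0.004,"linear":[0,0,-0.004],"turn":[0,0,0]},{"claw":0.004,"linear":[0,0,-0.005],"turn":[0,0,0]},{"claw":0.004,"linear":[0,0,-0.006],"turn":[0,0,0]},{"claw":0.004,"linear":[0,0,-0.006],"turn":[0,0,0]}]'; python3 -c "
from h import *
go((466,17.2,33),-91.5);print(r.get_obs()['ft_torque'])
c=r.camera('side');cv2.imwrite('pics/s5.png',cv2.resize(c['img'][220:380,240:440],None,fx=4,fy=3.75,interpolation=cv2.INTER_CUBIC))"
```

```text
clock: 14.95
tcp_pos: [466.1, 17.2, 33.3]
eef_rot: [[1.0, -0.028, 0.0], [-0.028, -1.0, -0.0], [0.0, 0.0, -1.0]]
ft_force: [-0.2, -0.8, 2.0]
width: 11.4
grasp_force: 58.4
clock: 15.75
tcp_pos: [466.1, 17.3, 39.4]
eef_rot: [[1.0, -0.027, 0.0], [-0.027, -1.0, -0.0], [0.0, 0.0, -1.0]]
ft_force: [0.4, 0.4, -1.6]
width: 11.4
grasp_force: 58.4
at 15.75 [466.1078  17.3177  39.3809] lin [-0.0001  0.0001  0.0064] turn [ 0.0003 -0.0116 -0.0728] F [ 0.4111  0.4118 -1.6313] w 11.361020354195777
[ 0.0331  0.1609 -0.0089]
```

View pics/s5.png

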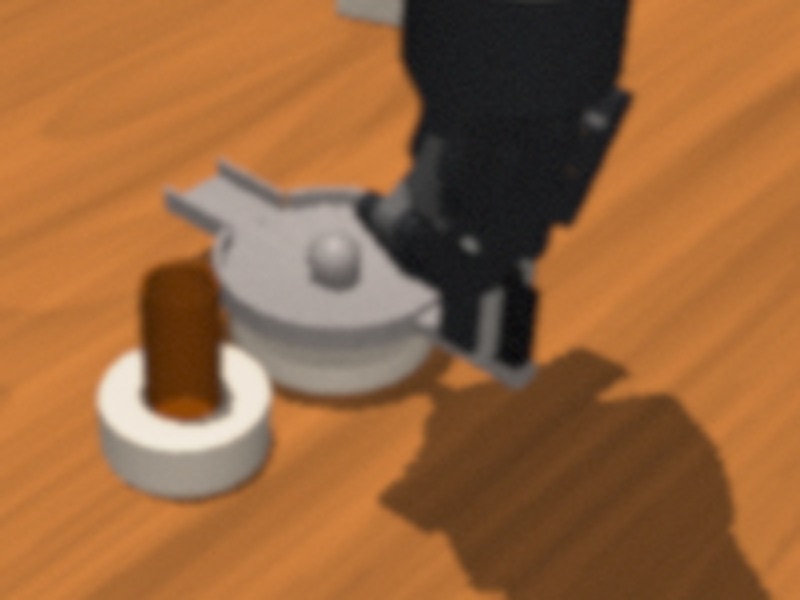

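Dish held level, off the seat (~2 N weight), ball in the middle (335,260). Continue lifting.

```bash
python3 -m jog '[{"claw":0.004,"linear":[0,0,-0.001],"turn":[0,0,0]},{"claw":0.004,"linear":[0,0,-0.003],"turn":[0,0,0]},{"claw":0.004,"linear":[0,0,-0.006],"turn":[0,0,0]},{"claw":0.004,"linear":[0,0,-0.01],"turn":[0,0,0]},{"claw":0.004,"linear":[0,0,-0.014],"turn":[0,0,0]},{"claw":0.004,"linear":[0,0,-0.018],"turn":[0,0,0]},{"claw":0.004,"linear":[0,0,-0.022],"turn":[0,0,0]},{"claw":0.004,"linear":[0,0,-0.026],"turn":[0,0,0]}]'; python3 -m jog '[{"claw":0.004,"linear":[0,0,-0.004],"turn":[0,0,0]},{"claw":0.004,"linear":[0,0,-0.008],"turn":[0,0,0]},{"claw":0.004,"linear":[0,0,-0.012],"turn":[0,0,0]},{"claw":0.004,"linear":[0,0,-0.016],"turn":[0,0,0]},{"claw":0.004,"linear":[0,0,-0.02],"turn":[0,0,0]},{"claw":0.004,"linear":[0,0,-0.024],"turn":[0,0,0]},{"claw":0.004,"linear":[0,0,-0.028],"turn":[0,0,0]},{"claw":0.004,"linear":[0,0,-0.032],"turn":[0,0,0]}]'; python3 -m jog '[{"claw":0.004,"linear":[0,0,-0.004],"turn":[0,0,0]},{"claw":0.004,"linear":[0,0,-0.008],"turn":[0,0,0]},{"claw":0.004,"linear":[0,0,-0.012],"turn":[0,0,0]},{"claw":0.004,"linear":[0,0,-0.016],"turn":[0,0,0]},{"claw":0.004,"linear":[0,0,-0.02],"turn":[0,0,0]},{"claw":0.004,"linear":[0,0,-0.024],"turn":[0,0,0]},{"claw":0.004,"linear":[0,0,-0.027],"turn":[0,0,0]},{"claw":0.004,"linear":[0,0,-0.028],"turn":[0,0,0]}]'; python3 -m jog '[{"claw":0.004,"linear":[0,0,0],"turn":[0,0,0]},{"claw":0.004,"linear":[0,0,0],"turn":[0,0,0]},{"claw":0.004,"linear":[0,0,0],"turn":[0,0,0]},{"claw":0.004,"linear":[0,0,0],"turn":[0,0,0]}]'; python3 -c "
from h import *
go((537.5,-57,125),0)
o=r.get_obs();print(o['joint_pos'])
c=r.camera('wrist');cv2.imwrite('pics/w6.png',c['img'])
c=dict(np.load('w5.npz'),img=c['img'])
g=cv2.medianBlur(cv2.cvtColor(c['img'],6),5)
for P in('pics/w5.png','pics/w6.png'):
  im=cv2.imread(P)[60:200,250:400];h=cv2.HoughCircles(cv2.medianBlur(cv2.cvtColor(im,6),5),3,1,100,param1=100,param2=15,minRadius=22,maxRadius=36);print(P,h)"
```

```text
clock: 16.6
tcp_pos: [466.1, 17.3, 65.6]
eef_rot: [[1.0, -0.027, 0.0], [-0.027, -1.0, 0.0], [0.0, -0.0, -1.0]]
ft_force: [0.7, -0.5, -1.8]
width: 11.2
grasp_force: 58.4
clock: 17.4
tcp_pos: [466.0, 17.3, 97.6]
eef_rot: [[1.0, -0.027, -0.0], [-0.027, -1.0, -0.0], [-0.0, 0.0, -1.0]]
ft_force: [-0.4, 0.0, -2.2]
width: 11.2
grasp_force: 58.4
clock: 18.2
tcp_pos: [466.2, 17.4, 125.6]
eef_rot: [[1.0, -0.027, 0.0], [-0.027, -1.0, 0.0], [0.0, -0.0, -1.0]]
ft_force: [0.2, -0.4, -1.7]
width: 11.4
grasp_force: 58.4
clock: 18.6
tcp_pos: [466.0, 17.3, 125.1]
eef_rot: [[1.0, -0.028, -0.0], [-0.028, -1.0, -0.0], [-0.0, 0.0, -1.0]]
ft_force: [-0.3, 0.1, -2.7]
width: 11.1
grasp_force: 58.4
at 18.6 [465.9921  17.2592 125.13  ] lin [0.0735 0.0723 0.0001] turn [ -0.0065   0.0124 -91.5804] F [-0.3031  0.0729 -2.6552] w 11.136674509824717
[-35.3628  32.297   38.6235 132.0394 -43.7402  28.836  -52.9324]
pics/w5.png [[[73.5 63.5 29.6]]]
pics/w6.png [[[72.5 62.5 29. ]]]
```

```bash
python3 -m jog '[{"claw":0.004,"linear":[0,0.0007,0],"turn":[0,0,-0.5]},{"claw":0.004,"linear":[0,0.002,0],"turn":[0,0,-1.5]},{"claw":0.004,"linear":[0.0001,0.004,0],"turn":[0,0,-3]},{"claw":0.004,"linear":[0.0003,0.0067,0],"turn":[0,0,-5]},{"claw":0.004,"linear":[0.0006,0.0093,0],"turn":[0,0,-7]},{"claw":0.004,"linear":[0.0009,0.0119,0],"turn":[0,0,-9]},{"claw":0.004,"linear":[0.0014,0.0146,0],"turn":[0,0,-11]},{"claw":0.004,"linear":[0.002,0.0172,0],"turn":[0,0,-13]}]'; python3 -m jog '[{"claw":0.004,"linear":[0,0.0027,0],"turn":[0,0,-2]},{"claw":0.004,"linear":[0.0002,0.0053,0],"turn":[0,0,-4]},{"claw":0.004,"linear":[0.0004,0.008,0],"turn":[0,0,-6]},{"claw":0.004,"linear":[0.0007,0.0106,0],"turn":[0,0,-8]},{"claw":0.004,"linear":[0.0012,0.0133,0],"turn":[0,0,-10]},{"claw":0.004,"linear":[0.0017,0.0159,0],"turn":[0,0,-12]},{"claw":0.004,"linear":[0.0023,0.0185,0],"turn":[0,0,-14]},{"claw":0.004,"linear":[0.003,0.021,0],"turn":[0,0,-16]}]'; cat > b.py <<'E'
from h import *
go((537.8,-54,126),0)
o=r.get_obs();print(o['joint_pos'],o['grasp_force'])
c=r.camera('wrist');im=c['img'];cv2.imwrite('pics/wl.png',im)
print(cv2.HoughCircles(cv2.medianBlur(cv2.cvtColor(im[60:200,250:400],6),5),3,1,100,param1=100,param2=15,minRadius=22,maxRadius=36))
E
python3 b.py
```

```text
clock: 19.45
tcp_pos: [467.6, -0.3, 125.3]
eef_rot: [[0.98, 0.201, 0.0], [0.201, -0.98, -0.0], [0.0, 0.0, -1.0]]
ft_force: [0.3, 1.2, -1.9]
width: 11.3
grasp_force: 58.4
clock: 20.25
tcp_pos: [474.8, -20.2, 125.3]
eef_rot: [[0.886, 0.463, 0.0], [0.463, -0.886, -0.0], [0.0, 0.0, -1.0]]
ft_force: [0.5, -0.9, -1.2]
width: 11.0
grasp_force: 58.4
at 20.25 [474.787  -20.1905 125.2563] lin [ 0.0402  0.0591 -0.0007] turn [  0.0056  -0.0001 -62.4149] F [ 0.5022 -0.9207 -1.2211] w 11.049869263606773
[-25.072   30.4505  29.737  130.6444 -34.3757  26.4326 -29.7793] 58.386996388435364
[[[71.5 63.5 29.6]]]
```

Ball still central; continue the turn.

```bash
python3 -m jog '[{"claw":0.004,"linear":[0,0.0027,0],"turn":[0,0,-2]},{"claw":0.004,"linear":[0.0002,0.0053,0],"turn":[0,0,-4]},{"claw":0.004,"linear":[0.0004,0.008,0],"turn":[0,0,-6]},{"claw":0.004,"linear":[0.0007,0.0106,0],"turn":[0,0,-8]},{"claw":0.004,"linear":[0.0012,0.0133,0],"turn":[0,0,-10]},{"claw":0.004,"linear":[0.0017,0.0159,0],"turn":[0,0,-12]},{"claw":0.004,"linear":[0.0023,0.0185,0],"turn":[0,0,-14]},{"claw":0.004,"linear":[0.003,0.021,0],"turn":[0,0,-16]}]'; python3 -m jog '[{"claw":0.004,"linear":[0,0.0027,0],"turn":[0,0,-2]},{"claw":0.004,"linear":[0.0002,0.0053,0],"turn":[0,0,-4]},{"claw":0.004,"linear":[0.0004,0.008,0],"turn":[0,0,-6]},{"claw":0.004,"linear":[0.0007,0.0106,0],"turn":[0,0,-8]},{"claw":0.004,"linear":[0.0012,0.0133,0],"turn":[0,0,-10]},{"claw":0.004,"linear":[0.0017,0.0159,0],"turn":[0,0,-12]},{"claw":0.004,"linear":[0.0023,0.0185,0],"turn":[0,0,-14]},{"claw":0.004,"linear":[0.003,0.021,0],"turn":[0,0,-16]}]'; python3 b.py
```

```text
clock: 21.1
tcp_pos: [487.2, -37.4, 125.3]
eef_rot: [[0.724, 0.689, 0.0], [0.689, -0.724, -0.0], [0.0, 0.0, -1.0]]
ft_force: [-0.3, -0.5, -1.7]
width: 11.5
grasp_force: 58.4
clock: 21.9
tcp_pos: [503.8, -50.5, 125.2]
eef_rot: [[0.506, 0.862, 0.0], [0.862, -0.506, -0.0], [0.0, 0.0, -1.0]]
ft_force: [-0.8, -0.0, -2.6]
width: 11.3
grasp_force: 58.4
at 21.9 [503.8428 -50.5222 125.2417] lin [ 0.0142  0.031  -0.0008] turn [  0.005    0.0005 -30.4096] F [-0.7623 -0.0463 -2.5625] w 11.308652898498524
[-15.1962  30.3326  20.7324 126.4403 -23.3668  26.7882  -6.4237] 58.40831995010376
[[[72.5 62.5 28.6]]]
```

```bash
python3 -m jog '[{"claw":0.004,"linear":[0,0.0027,0],"turn":[0,0,-2]},{"claw":0.004,"linear":[0.0002,0.0053,0],"turn":[0,0,-4]},{"claw":0.004,"linear":[0.0004,0.008,0],"turn":[0,0,-6]},{"claw":0.004,"linear":[0.0007,0.0106,0],"turn":[0,0,-8]},{"claw":0.004,"linear":[0.0012,0.0133,0],"turn":[0,0,-10]},{"claw":0.004,"linear":[0.0017,0.0159,0],"turn":[0,0,-12]},{"claw":0.004,"linear":[0.0023,0.0185,0],"turn":[0,0,-14]},{"claw":0.004,"linear":[0.003,0.021,0],"turn":[0,0,-16]}]'; python3 -m jog '[{"claw":0.004,"linear":[0,0.0027,0],"turn":[0,0,-2]},{"claw":0.004,"linear":[0.0002,0.0053,0],"turn":[0,0,-4]},{"claw":0.004,"linear":[0.0004,0.008,0],"turn":[0,0,-6]},{"claw":0.004,"linear":[0.0007,0.0106,0],"turn":[0,0,-8]},{"claw":0.004,"linear":[0.0012,0.0133,0],"turn":[0,0,-10]},{"claw":0.004,"linear":[0.0017,0.0155,0],"turn":[0,0,-11.7]},{"claw":0.004,"linear":[0.0019,0.017,0],"turn":[0,0,-12.8]},{"claw":0.004,"linear":[0.002,0.0175,0],"turn":[0,0,-13.2]}]'; python3 -m jog '[{"claw":0.004,"linear":[0,0,0],"turn":[0,0,0]},{"claw":0.004,"linear":[0,0,0],"turn":[0,0,0]},{"claw":0.004,"linear":[0,0,0],"turn":[0,0,0]}]'; python3 b.py
```

```text
clock: 22.75
tcp_pos: [523.4, -58.6, 125.2]
eef_rot: [[0.249, 0.969, 0.0], [0.969, -0.249, -0.0], [-0.0, 0.0, -1.0]]
ft_force: [0.8, -0.2, -1.8]
width: 10.9
grasp_force: 58.4
clock: 23.55
tcp_pos: [540.8, -61.0, 125.2]
eef_rot: [[0.023, 1.0, 0.0], [1.0, -0.023, 0.0], [0.0, 0.0, -1.0]]
ft_force: [0.0, -0.2, -1.7]
width: 11.3
grasp_force: 58.4
clock: 23.85
tcp_pos: [540.6, -60.9, 125.2]
eef_rot: [[0.024, 1.0, -0.0], [1.0, -0.024, -0.0], [-0.0, -0.0, -1.0]]
ft_force: [-0.0, 0.2, -2.1]
width: 11.0
grasp_force: 58.4
at 23.85 [540.5546 -60.9374 125.2354] lin [ 0.0069 -0.0029 -0.0008] turn [-0.0065  0.001  -1.387 ] F [-0.0424  0.2292 -2.0525] w 10.952854825669277
[ -8.4348  31.242   12.7919 121.3739 -13.8193  28.7291  13.3369] 58.40832531452179
[[[68.5 61.5 26.7]]]
```

View pics/wl.png

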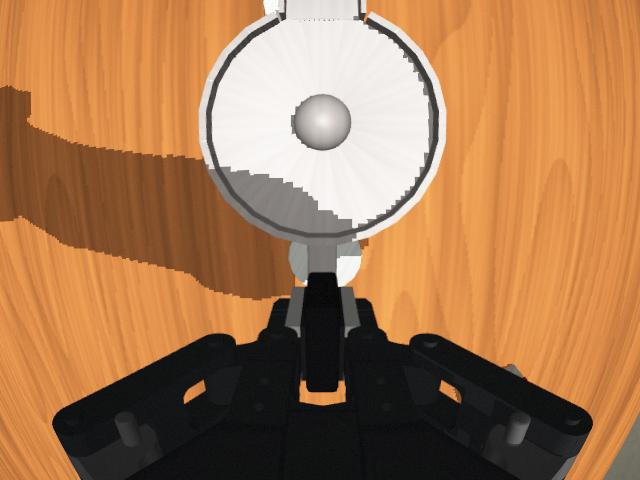

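Ball centred at (322,122), spout pointing to the holder's side. Last small shift.

```bash
python3 -m jog '[{"claw":0.004,"linear":[0.0005,-0.0002,0],"turn":[0,0,-0.2]},{"claw":0.004,"linear":[0.0015,-0.0006,0],"turn":[0,0,-0.4]},{"claw":0.004,"linear":[0.0025,-0.001,0],"turn":[0,0,-0.6]},{"claw":0.004,"linear":[0.0035,-0.0015,0],"turn":[0,0,-0.8]},{"claw":0.004,"linear":[0.0045,-0.002,0],"turn":[0,0,-1]},{"claw":0.004,"linear":[0.0055,-0.0024,0],"turn":[0,0,-1.2]},{"claw":0.004,"linear":[0.0065,-0.0028,0],"turn":[0,0,-1.3]},{"claw":0.004,"linear":[0.007,-0.003,0],"turn":[0,0,-1.4]}]'; python3 -m jog '[{"claw":0.004,"linear":[0,0,0],"turn":[0,0,0]},{"claw":0.004,"linear":[0,0,0],"turn":[0,0,0]},{"claw":0.004,"linear":[0,0,0],"turn":[0,0,0]},{"claw":0.004,"linear":[0,0,0],"turn":[0,0,0]},{"claw":0.004,"linear":[0,0,0],"turn":[0,0,0]},{"claw":0.004,"linear":[0,0,0],"turn":[0,0,0]},{"claw":0.004,"linear":[0,0,0],"turn":[0,0,0]},{"claw":0.004,"linear":[0,0,0],"turn":[0,0,0]}]'; python3 b.py; python3 -c "
from h import *
c=r.camera('side');cv2.imwrite('pics/s7.png',cv2.resize(c['img'][200:400,220:440],None,fx=3,fy=3))"
```

```text
clock: 24.7
tcp_pos: [537.8, -53.8, 125.3]
eef_rot: [[-0.001, 1.0, 0.0], [1.0, 0.001, 0.0], [0.0, 0.0, -1.0]]
ft_force: [0.1, 0.3, -2.0]
width: 11.7
grasp_force: 58.4
clock: 25.5
tcp_pos: [537.9, -53.9, 125.3]
eef_rot: [[-0.0, 1.0, 0.0], [1.0, 0.0, 0.0], [0.0, 0.0, -1.0]]
ft_force: [0.7, -0.2, -1.2]
width: 11.0
grasp_force: 58.4
at 25.5 [537.8694 -53.8918 125.2552] lin [-0.0001 -0.0001 -0.0007] turn [ 0.0031 -0.0002  0.0212] F [ 0.7123 -0.2207 -1.1859] w 11.026829956793039
[ -8.9532  31.0358  12.4348 121.7974 -13.487   28.4267  13.677 ] 58.40556085109711
[[[72.5 62.5 28.5]]]
```

View pics/s7.png

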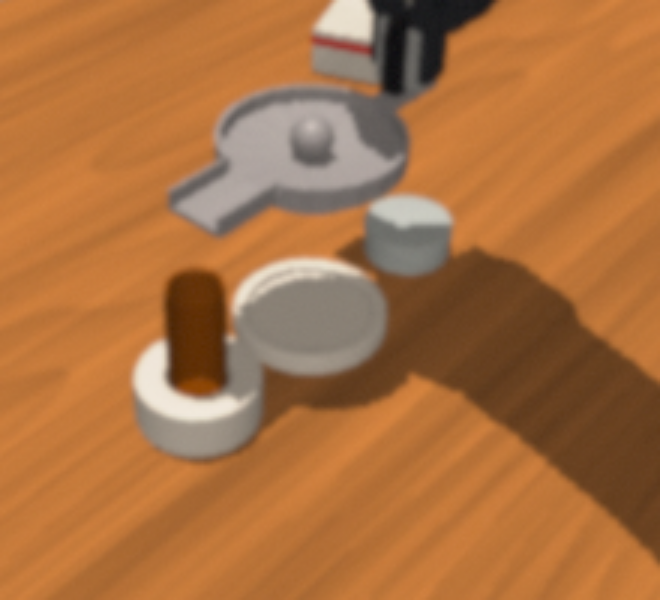

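The spout end is at about (194,215) in the crop, above the vial's mouth (195,283), with the ball in the middle (312,138). One numeric check before handing in.

```bash
python3 -c "
from h import *
c=r.camera('side');f=lambda a,b,z:plane(c,220+a/3,200+b/3,z)
print((f(170,205,119)+f(217,232,119))/2,f(195,283,81))"
```

```text
[537.5172 102.7581 119.    ] [537.9108 102.312   81.    ]
```

```bash
python3 -c "
from station import r
print(r.close_job())"
```

```text
the job is handed in; nothing more can be done
None
```

The vial is home in the bore and released, and the dish is held still and level with the ball in its middle, its spout tip about 4 cm above the vial's mouth and within about 1 mm sideways by the last camera check; the job was handed in at about 26 s, and no verdict came back.

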